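Run a helping of nuts from the desk dispenser into the mug

TASK

Get me the nuts out of the dispenser: stand the white mug upright on the desk under the end of the chute, in the bay between the two wooden runners, first setting aside whatever stands in its way (the clock or the ink bottle, upright on the desk), and only then draw the slide gate out by its knob until it meets its end stop, so that all six hazelnuts run into the mug. Leave the mug under the chute with the nuts in it and the gate drawn, and do not disturb the decanter or the glass tumbler.

Things in the scene. Friction and masses are not known exactly. Their poses are not given: they have to be found in the camera images.
- dispenser: dark wood and steel nut dispenser, fixed to the desk, 250 mm tall. Origin on the desk in the middle of the mug's bay; z up, +x from the bay towards the hopper. Two wooden runners flank the bay (x -34 to 58 mm, inner faces at y = +-60, 18 mm tall); behind it lies the base board (front edge at x = 50, back at 162, y to +-78, 18 mm tall) with two cheeks (x 65 to 135, y to +-42) that carry the hopper
- mug_place (a point): point on the desk in the middle of the bay (the dispenser's origin, same axes). With the mug's bowl centred within about 15 mm of it every nut falls in; the bowl touches the base board when 8 mm too far back
- hopper_top (a point): middle of the fixed clear lid of the square clear hopper, 247 mm above the desk, at x = 100 mm in the dispenser's frame, same axes. The hopper's wooden rim measures 104 mm along x and 112 mm along y; the hopper narrows downwards to the cheeks at 200 mm
- chute_lip (a point): middle of the lower edge of the open steel chute, 38 mm behind mug_place, 108 mm above the desk; the underside is 102 mm up, so the mug (91 mm) passes beneath. The chute is 54 mm wide, rises 31 degrees towards the dispenser's +x into the hopper, and its side walls reach about 128 mm height near the lip
- gate (a joint): travel of the steel slide gate in m: 0 shut, 0.060 at its end stop. It is drawn straight out along the dispenser's own -y (to the right seen from the bay) with about 3 N of friction and stays where it is left. It starts shut or up to 5 mm open
- gate_knob (a point): middle of the upright round wooden knob on the gate's outer end, 198 mm above the desk: 18 mm in diameter, straight from 190 to 209 mm height, top at 212 mm, on a 4 mm steel plate whose top is 180 mm up. Shut, it lies at x = 100, y = -75 mm in the dispenser's frame, 19 mm outside the hopper's rim; at the end stop y = -135 mm. The point moves with the gate
- mug: empty white china mug, 0.24 to 0.38 kg, loose, upright: bowl 84 mm in diameter (inside 75 mm), 91 mm tall, one handle. Origin in the middle of the bowl's underside, z up; the handle points along its own -y. Stands to the left or the right of the dispenser; the tumbler takes the other side
- mug_handle (a point): middle of the upright outer bar of the mug's handle, 70 mm from the bowl's axis along the mug's own -y, 56 mm up. The bar is round, 12 mm thick, upright from about 38 to 66 mm height, and the handle's top is 81 mm up; it can be pinched from above across the mug's own x. The handle ends 76 mm from the axis
- tumbler: clear glass tumbler, 81 mm in diameter, 93 mm tall, loose, origin at the middle of its foot; stands on the side of the dispenser where the mug does not; bystander. (The books, 54 mm tall, and the notebook, pens, tray and eraser, under 35 mm, lie fixed on the robot's side, nearer than 0.37 m)
- decanter: stoppered clear glass decanter, 76 mm in diameter, 293 mm tall, 0.8 kg, loose, origin at the middle of its foot; stands to the right of the dispenser beyond the gate's knob; bystander
- ink_bottle_centre (a point): middle, 29 mm up, of a square dark blue ink bottle: 48 x 48 mm up to 34 mm height, round black cap 32 mm in diameter from 43 to 58 mm; x and y along its sides, z up; about 0.15 kg. Stands in the bay, or beside the hopper's left side when the clock stands in the bay
- desk_clock_centre (a point): middle, 44 mm up, of a brass desk clock: drum 29 mm thick along its own x, 76 mm across along its own y, on a walnut foot 35 x 80 x 10 mm; 87 mm tall, z up; 0.38 kg. Stands in the bay, or beside the hopper's left side when the ink bottle stands in the bay
- nut_1: one of six hazelnuts in the shell, hard brown balls 18 mm in diameter, 10 g each, lying on the closed gate inside the clear hopper; origin at its centre
- nut_2: one of six hazelnuts in the shell, hard brown balls 18 mm in diameter, 10 g each, lying on the closed gate inside the clear hopper; origin at its centre
- nut_3: one of six hazelnuts in the shell, hard brown balls 18 mm in diameter, 10 g each, lying on the closed gate inside the clear hopper; origin at its centre
- nut_4: one of six hazelnuts in the shell, hard brown balls 18 mm in diameter, 10 g each, lying on the closed gate inside the clear hopper; origin at its centre
- nut_5: one of six hazelnuts in the shell, hard brown balls 18 mm in diameter, 10 g each, lying on the closed gate inside the clear hopper; origin at its centre
- nut_6: one of six hazelnuts in the shell, hard brown balls 18 mm in diameter, 10 g each, lying on the closed gate inside the clear hopper; origin at its centre
Things that resemble listed ones, but are neither listed nor needed, are in the scene too. Leave any black look-alike of the mug alone.

How it is judged:
By the outcome, as a careful person would: the job done as asked, in the order asked, and still so for the second after the job is handed in, with the robot touching nothing.
It also fails if it takes over 72 s, if anything falls off the work surface, if the arm or the gripper's body presses on something with over 40 N, if the wrist force passes 120 N, or if a joint passes its speed limit or range.

ROBOT

A 6-joint arm with a two-finger parallel gripper is mounted at the origin on the work surface; the furniture and walls round the work are solid. World frame = base frame: x ahead of the robot, y to its left, z up, the work surface at z = 0. Lengths are in mm, angles in rad, forces in N, time in s.
With the tool pointing down it reaches from about 350 to 875 mm from the base axis. Payload 4.2 kg.
Tool frame: the origin (TCP) lies midway between the tips of the shut fingers; the grasp point (between the pads) lies 19 mm behind it; x points along the fingers, y is the direction in which the jaws open and shut, and the axes are right-handed (so a half turn about x gives the same grasp; the last joint's range is limited). The gripper opens to 85 mm and grips with 20 to 120 N. Pads are 22 mm wide; open, the fingers measure 114 mm over their backs; the gripper's body (76 mm by 85 mm) begins 54 mm behind the grasp point. The pads swing forward as they close: fully open they stand 13 mm farther back than shut.
Start: joints at [1.427, 0.385, 0.008, 0, -1.194, -0.259], TCP at [244.964, 574.971, 231.312] pointing down, gripper open.
Joint ranges: [-3.14, 3.14], [-1.21, 2.06], [-1.07, 1.41], [-3.16, 2.05], [-2.99, -0.16], [-3.1, 3.1]. Speed limits (rad/s): [2.79, 2.79, 3.14, 3.14, 3.14, 3.14].

INTERFACE

Orientations are given as a unit quaternion [x, y, z, w].
In Python, from bench import readout, imaging, arm gives the robot as it stands.
- The arm moves only by the tool arm_command, never from a script. Its argument "increments" is a list of rows, each a list of 3 entries, a list of its own where there are three numbers: the turn, a rotation vector about the world's x, y, z in degrees, then the shift along the world's x, y, z in mm, then the closure, from 0 (fully open) to 1 (shut). In form: [[[ax, ay, az], [tx, ty, tz], fingers], ...]. A call has exactly 5 rows; each row is the pose to reach, as a shift and turn from the pose measured when the call began; what a row does not reach only later rows make up. A row lasts 1/10 s, in which the tool goes at most 50 mm and 8.59 degrees, less where a joint would pass 70% of its speed; a pose out of reach is approached as far as the arm can. A call with a gripper value outside its range is refused whole. The fingers move at their own pace and stop on an object; the grip force is fixed at half the most. Time passes only in rows, so rows that repeat a pose let the fingers close, or fill a call up. It gives the time, the measured TCP pose, the force and the opening at its end, in the units of the state.
- readout.read_state(): the state, without advancing time (a new reading comes with each control period).
- imaging.get_image(name): name is "scene" or "side" or "wrist"; returns (picture, depth): 420x560x3 uint8, blue, green, red; 420x560 float32, mm along the optical axis (not along the pixel's ray), 0 where there is no reading.
- imaging.camera_info(name): a dict with "vfov" (degrees; the focal length in pixels is half the picture's height over the tangent of half this angle, whatever the lens; pixels are square), "cx", "cy" (the principal point, pixels), "eye" and "rotation" of the camera in the world; the wrist camera has in their place "T_tool_cam" (4x4, takes a point from camera to tool coordinates, whose origin is the TCP and whose axes are the tool frame's). Camera axes: x right, y down, z forward; pixel columns grow to the right and rows downward; lengths in mm; the calibration is good to about 2 mm. A picture is of the moment at which its call begins: read the wrist's pose just before it. camera_info takes no time and is no camera call.
- arm.job_done(): hands the job in, once; it reports no verdict.
The state is a dict: "clock": time; "joints": joint angles; "joint_vel": joint speeds; "joint_efforts": joint torques, N m; "position": TCP position; "ee_rot": TCP orientation; "contact_force": force on the tool from outside, world axes, zero at the start; "wrist_torque": the same for the moment, N m; "gripper_width": finger opening in mm.
Only numpy, scipy, OpenCV 4.12 (cv2) and the standard library are available. Lean on these libraries where they do the work, as an engineer would, in place of code of your own. Each camera call takes 0.05 s, during which the arm holds its last target. There are 200 camera calls.

## Working session

There is one attempt and no reset: what is moved stays moved. The work goes in short steps, Python scripts to look and compute and a tool call to move; the robot and the scene stay as the last step left them, time stands still between calls to the robot, and variables do not carry over. Pictures are saved under pics/ and viewed, about 8 in all and at most 12, crops included, and the job is handed in when it is done.

Besides the shell and the picture viewer there is one more tool, called after "Request:" as name(argument=value, ...) on one line, values as JSON. arm_command: Moves the arm, as the interface text tells. Its arguments: {"type":"object","properties":{"increments":{"type":"array","items":{"type":"array"}}},"required":["increments"]}

```bash
ls; mkdir -p pics; cat > h.py <<'E'
import numpy as np, cv2
from scipy.spatial.transform import Rotation as R
from bench import readout, imaging, arm
def cam(name):
    c=imaging.camera_info(name); f=210/np.tan(np.radians(c['vfov'])/2)
    if name=='wrist':
        s=readout.read_state(); T=np.eye(4); T[:3,:3]=R.from_quat(s['ee_rot']).as_matrix(); T[:3,3]=s['position']
        M=T@np.array(c['T_tool_cam'])
    else:
        M=np.eye(4); r=np.array(c['rotation']); M[:3,:3]=r if r.shape==(3,3) else R.from_quat(r).as_matrix(); M[:3,3]=c['eye']
    return f,c['cx'],c['cy'],M
def grab(name,tag):
    k=cam(name); im,d=imaging.get_image(name); cv2.imwrite(f'pics/{tag}.png',im); np.savez(f'pics/{tag}.npz',im=im,d=d,f=k[0],cx=k[1],cy=k[2],M=k[3]); return im,d
def load(tag):
    z=np.load(f'pics/{tag}.npz'); return z
def cloud(tag):
    z=load(tag); d=z['d']; v,u=np.mgrid[0:d.shape[0],0:d.shape[1]]
    P=np.stack([(u-z['cx'])/z['f']*d,(v-z['cy'])/z['f']*d,d],-1)@z['M'][:3,:3].T+z['M'][:3,3]
    P[d<=0]=np.nan; return P
def onplane(tag,u,v,h):
    z=load(tag); r=z['M'][:3,:3]@np.array([(u-z['cx'])/z['f'],(v-z['cy'])/z['f'],1]); o=z['M'][:3,3]
    return o+r*(h-o[2])/r[2]
def proj(tag,p):
    z=load(tag); q=z['M'][:3,:3].T@(np.array(p)-z['M'][:3,3]); return q[:2]/q[2]*z['f']+[z['cx'],z['cy']]
def st():
    s=readout.read_state(); print(s['clock'],np.round(s['position'],1),np.round(R.from_quat(s['ee_rot']).as_matrix(),3).tolist(),np.round(s['contact_force'],1),s['gripper_width'],np.round(s['joints'],2))
E
python3 - <<'E'
from h import *
st()
a,_=grab('scene','s0'); b,_=grab('side','d0')
for n in('scene','side','wrist'): print(imaging.camera_info(n))
E
```

```text
pics
0.0 [244.8 574.4 230.2] [[-0.001, -0.392, -0.92], [-0.002, -0.92, 0.392], [-1.0, 0.002, -0.0]] [ 0.7  0.5 -0.3] 85.31728750671174 [ 1.43  0.39  0.01 -0.   -1.19 -0.26]
{'vfov': 57.686032275975634, 'cx': 281.89071916500336, 'cy': 213.74230313252215, 'eye': array([-151.30684512, -373.3685106 ,  535.22329714]), 'rotation': array([ 0.72266716, -0.42995098,  0.2786253 , -0.46396365])}
{'vfov': 54.535462444783356, 'cx': 283.12167946631337, 'cy': 211.3482000345891, 'eye': array([423.49719159, 671.95469188, 771.56579864]), 'rotation': array([-0.0888725 ,  0.90253827, -0.41950482,  0.03926888])}
{'vfov': 65.23046518201092, 'cx': 288.9017404133824, 'cy': 210.3587087137728, 'T_tool_cam': array([[-1.11067649e-03, -2.74377783e-01,  9.61621338e-01,
        -1.43379045e+02],
       [ 9.99998860e-01,  6.78473236e-04,  1.34859030e-03,
         1.20669337e+00],
       [-1.02245756e-03,  9.61621740e-01,  2.74376717e-01,
        -6.97254477e+01],
       [ 0.00000000e+00,  0.00000000e+00,  0.00000000e+00,
         1.00000000e+00]])}
```

View pics/s0.png

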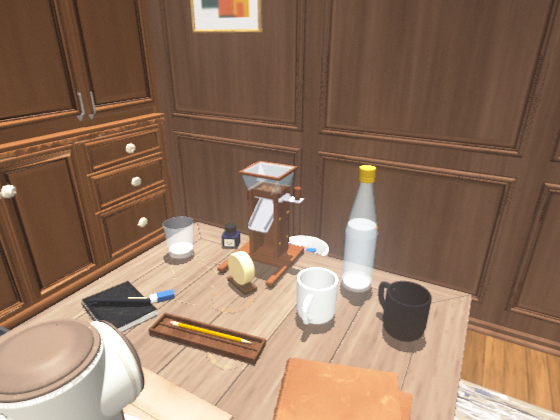

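View pics/d0.png

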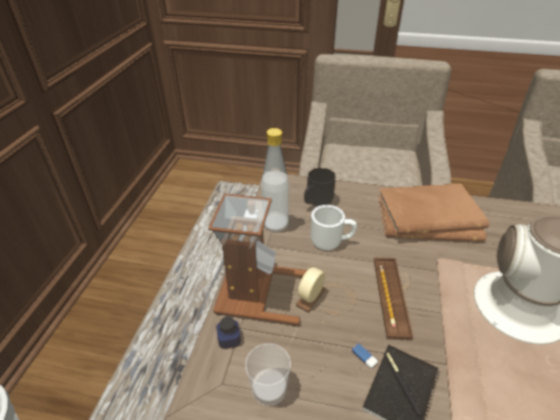

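The scene picture shows the clock in the bay (240,268), the ink bottle left of the hopper (231,237), the white mug (317,295), its black look-alike (405,310), the decanter (360,240), the tumbler (180,237) and the knob (298,193). In the side picture the white mug is at (328,227), the black one at (320,188), and the clock at (312,287). "White mug" can only be (317,295).

```bash
python3 - <<'E'
from h import *
# top-down colour map, highest point wins, 1 px = 1 mm ; rows = x (up = far), cols = -y
H=np.full((700,800),-1e9); C=np.zeros((700,800,3),np.uint8)
for t in('s0','d0'):
    P=cloud(t); im=load(t)['im']
    ok=np.isfinite(P[...,2])&(P[...,2]>-10)&(P[...,2]<320)
    p=P[ok]; c=im[ok]; r=(900-p[:,0]).astype(int); q=(400-p[:,1]).astype(int)
    m=(r>=1)&(r<699)&(q>=1)&(q<799)
    o=np.argsort(p[m][:,2])
    for dr in(-1,0,1):
      for dq in(-1,0,1):
        rr=r[m][o]+dr;qq=q[m][o]+dq;zz=p[m][o][:,2]
        better=zz>H[rr,qq]; H[rr[better],qq[better]]=zz[better]; C[rr[better],qq[better]]=c[m][o][better]
for i in range(0,700,100): cv2.putText(C,str(900-i),(0,i+10),0,.35,(0,255,255)); C[i,::4]=(0,255,255)
for j in range(0,800,100): cv2.putText(C,str(400-j),(j,695),0,.35,(0,255,255)); C[::4,j]=(0,255,255)
cv2.imwrite('pics/top.png',C[:600])
a=cv2.resize(load('s0')['im'][150:340,150:410],None,fx=3,fy=3,interpolation=cv2.INTER_CUBIC); cv2.imwrite('pics/s0c.png',a)
def cyl(P,c,rad,zl):
    m=(np.hypot(P[...,0]-c[0],P[...,1]-c[1])<rad)&(P[...,2]>zl[0])&(P[...,2]<zl[1]); return P[m]
for t,pts in(('s0',[(317,290),(240,268),(405,310),(231,237),(180,237),(298,193),(360,240),(355,270),(269,170),(262,212)]),('d0',[(325,235),(312,287),(228,330),(270,370),(240,210),(278,210),(240,275)])):
    P=cloud(t)
    for u,v in pts: print(t,(u,v),np.round(P[v,u]))
E
```

```text
s0 (317, 290) [ 424. -142.   91.]
s0 (240, 268) [453.  59.  64.]
s0 (405, 310) [ 461. -305.   80.]
s0 (231, 237) [612. 198.  34.]
s0 (180, 237) [496. 275.  68.]
s0 (298, 193) [620.  -3. 201.]
s0 (360, 240) [ 571. -177.  141.]
s0 (355, 270) [ 573. -172.   62.]
s0 (269, 170) [612.  73. 249.]
s0 (262, 212) [604.  90. 137.]
d0 (325, 235) [462. -88.  57.]
d0 (312, 287) [470.  98.  73.]
d0 (228, 330) [623. 224.  52.]
d0 (270, 370) [526. 273.  16.]
d0 (240, 210) [627.  74. 247.]
d0 (278, 210) [ 593. -130.   84.]
d0 (240, 275) [623. 123. 106.]
```

View pics/top.png

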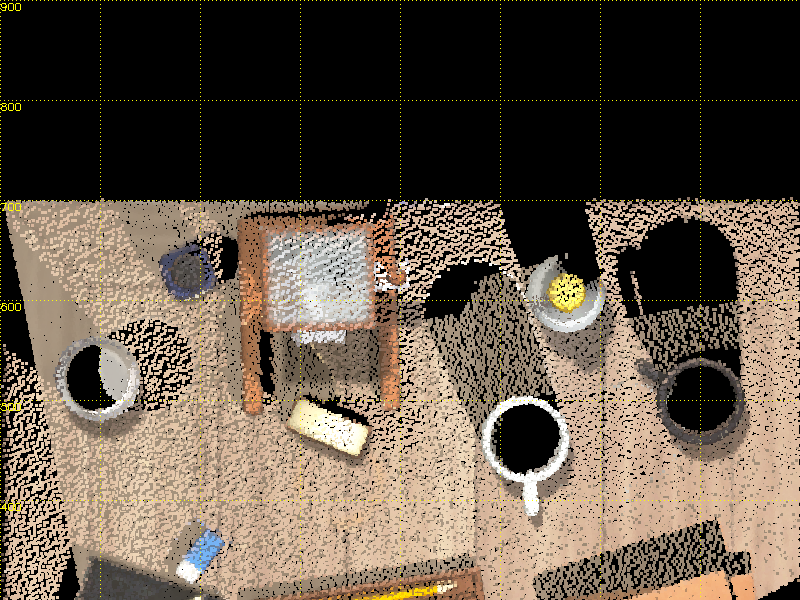

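View pics/s0c.png

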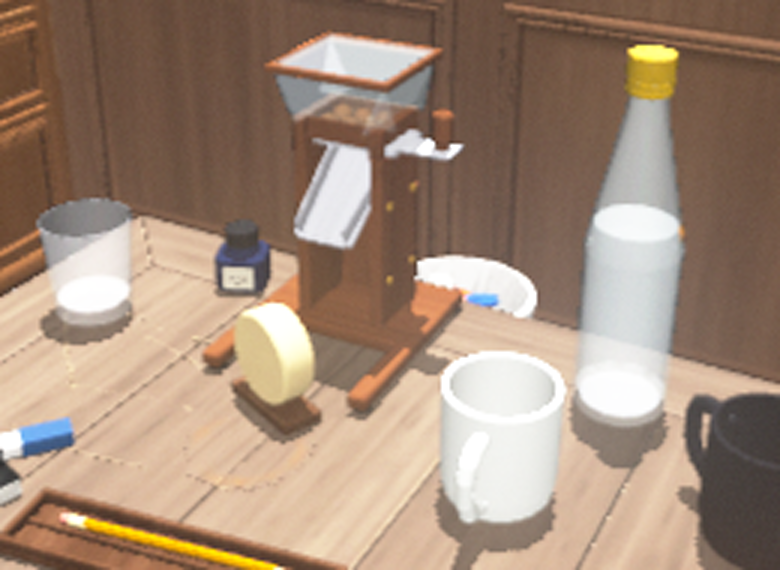

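The top map is clear: the dispenser is nearly square to the world with its bay at about (524,79), the mug is at (460,-126) with its handle towards the robot, and the clock is at (471,71), yawed. I'll now fit exact poses.

```bash
python3 - <<'E'
from h import *
from scipy.optimize import least_squares
def box(P,x,y,z): return P[(P[...,0]>x[0])&(P[...,0]<x[1])&(P[...,1]>y[0])&(P[...,1]<y[1])&(P[...,2]>z[0])&(P[...,2]<z[1])]
def circ(p,r):
    f=least_squares(lambda c:np.hypot(p[:,0]-c[0],p[:,1]-c[1])-r,p[:,:2].mean(0),loss='soft_l1'); return f.x,np.abs(f.fun).mean()
for t in('s0','d0'):
    P=cloud(t); print(t)
    b=box(P,(540,690),(0,150),(236,262)); 
    print(' rim z',np.percentile(b[:,2],[5,50,95]).round(1),cv2.minAreaRect(b[:,:2].astype(np.float32)))
    for y in((-10,40),(120,175)):
        b=box(P,(430,560),y,(14,24)); 
        if len(b)>20: print(' runner',len(b),np.percentile(b[:,2],50).round(1),cv2.minAreaRect(b[:,:2].astype(np.float32)),'line',np.polyfit(b[:,0],b[:,1],1).round(4))
    b=box(P,(400,520),(-180,-70),(25,80)); d=np.hypot(b[:,0]-460,b[:,1]+126); m=b[(d<50)&(d>36)]
    print(' mug outside',len(m),circ(m,42)); 
    b=box(P,(400,520),(-180,-70),(86,96)); print(' mugrim',len(b),np.percentile(b[:,2],[10,50,90]).round(1),circ(b,40)[0])
    b=box(P,(370,412),(-180,-80),(35,90)); print(' handle',len(b),cv2.minAreaRect(b[:,:2].astype(np.float32)),b.mean(0).round(1),np.percentile(b[:,0],[2,98]).round(1),np.percentile(b[:,1],[5,95]).round(1), b[:,2].max())
    b=box(P,(430,515),(15,125),(25,95)); print(' clock',len(b),cv2.minAreaRect(b[:,:2].astype(np.float32)),b[:,2].max())
    b=box(P,(430,515),(15,125),(80,95)); print(' clocktop',len(b),cv2.minAreaRect(b[:,:2].astype(np.float32)),b.mean(0).round(1))
    b=box(P,(600,650),(-30,18),(184,216)); print(' knob',len(b),b.mean(0).round(1),circ(b[b[:,2]>192],9) if len(b)>5 else '')
    b=box(P,(540,660),(-230,-110),(275,300)); print(' cap',len(b),b.mean(0).round(1))
    b=box(P,(540,660),(-230,-110),(20,120)); print(' decanter',len(b),circ(b,38))
    b=box(P,(460,590),(240,360),(20,90)); print(' tumbler',len(b),circ(b,40.5))
E
```

```text
s0
 rim z [238.8 248.7 250. ] ((621.4400024414062, 81.4232406616211), (104.91680145263672, 111.8493423461914), 1.8258097171783447)
 runner 137 18.9 ((524.4544677734375, 9.8110933303833), (67.5853271484375, 17.672027587890625), 2.9315593242645264) line [0.0111 2.95  ]
 runner 69 18.8 ((510.9764404296875, 147.0810089111328), (49.48483657836914, 18.464330673217773), 2.8423686027526855) line [ 0.1419 75.4228]
 mug outside 1180 (array([ 460.66921688, -125.33426096]), np.float64(1.9845776338522405))
 mugrim 342 [87.2 91.2 93.2] [ 460.16923809 -126.01561841]
 handle 156 ((398.5396728515625, -131.59414672851562), (25.657957077026367, 11.49099063873291), 6.99174690246582) [ 393.2 -132.8   65.4] [385.9 409.4] [-136.9 -127.3] 83.19244275624368
 clock 654 ((472.089599609375, 70.10456848144531), (73.59954071044922, 30.739294052124023), 67.12322998046875) 90.3791806259498
 clocktop 150 ((472.4615478515625, 70.29488372802734), (48.43815612792969, 30.051481246948242), 67.94391632080078) [467.8  66.9  85.3]
 knob 94 [621.1   2.  201.4] (array([626.57589115,   4.23533472]), np.float64(1.26685698625264
[... 824 characters left out ...]
78125), (26.937545776367188, 11.833073616027832), 6.634007930755615) [ 396.4 -128.5   63. ] [386.5 411.4] [-133.3 -124.8] 82.79958087020327
 clock 609 ((472.6197509765625, 72.65895080566406), (73.95928955078125, 28.831249237060547), 65.5354995727539) 89.34356996004749
 clocktop 186 ((472.8937072753906, 72.42189025878906), (46.03813171386719, 28.066303253173828), 65.37763977050781) [473.3  73.9  84.4]
 knob 0 [nan nan nan] 
 cap 175 [ 607.4 -160.4  288.4]
 decanter 583 (array([ 608.95519276, -169.511595  ]), np.float64(1.0958292069029067))
 tumbler 1534 (array([520.84036905, 303.87319432]), np.float64(3.4072794492966736))<stdin>:19: RuntimeWarning: Mean of empty slice.
  ret = um.true_divide(
```

Request:
arm_command(increments=[[[0, 0, -8], [19, -42, 0], 0], [[0, 0, -16], [38, -84, 0], 0], [[0, 0, -24], [57, -126, 0], 0], [[0, 0, -32], [76, -168, 0], 0], [[0, 0, -40], [95, -210, 0], 0]])

```text
clock: 0.6
position: [340.0, 362.5, 230.0]
ee_rot: [-0.601, 0.372, 0.602, 0.371]
contact_force: [1.0, -0.7, 0.5]
gripper_width: 85.3
```

Request:
arm_command(increments=[[[0, 0, -8], [19, -42, 0], 0], [[0, 0, -16], [38, -84, 0], 0], [[0, 0, -24], [57, -126, 0], 0], [[0, 0, -32], [76, -168, 0], 0], [[0, 0, -40], [95, -210, 0], 0]])

```text
clock: 1.1
position: [435.1, 150.6, 229.9]
ee_rot: [-0.436, 0.557, 0.437, 0.555]
contact_force: [0.3, 0.4, 0.9]
gripper_width: 85.1
```

```bash
python3 - <<'E'
from h import *
st(); s=readout.read_state(); m=R.from_quat(s['ee_rot']).as_matrix(); print(np.degrees(np.arctan2(m[1,1],m[0,1])))
E
```

```text
1.1 [435.1 150.6 229.9] [[-0.003, -0.972, 0.237], [0.0, 0.237, 0.972], [-1.0, 0.003, -0.0]] [0.3 0.4 0.9] 85.09920000222965 [ 0.69  0.1  -0.38 -0.   -1.09 -0.92]
166.30271794414935
```

Request:
arm_command(increments=[[[0, 0, -5], [18, -40, 0], 0], [[0, 0, -9.8], [37.4, -79, -30], 0], [[0, 0, -9.8], [37.4, -79, -70], 0], [[0, 0, -9.8], [37.4, -79, -90], 0], [[0, 0, -9.8], [37.4, -79, -90], 0]])

```text
clock: 1.6
position: [470.2, 70.0, 136.7]
ee_rot: [-0.386, 0.595, 0.388, 0.588]
contact_force: [-0.8, 0.2, -0.1]
gripper_width: 85.2
```

```bash
python3 - <<'E'
from h import *
st(); im,d=grab('wrist','w1'); st()
P=cloud('w1'); 
b=P[(P[...,2]>70)&(P[...,2]<96)&(abs(P[...,0]-472)<60)&(abs(P[...,1]-71)<60)]
print(len(b),cv2.minAreaRect(b[:,:2].astype(np.float32)) if len(b) else '')
s=readout.read_state()['position']
cv2.drawMarker(im,tuple(int(x) for x in proj('w1',(472.5,71.4,87))),(0,0,255)); cv2.imwrite('pics/w1m.png',im)
E
```

```text
1.6 [470.2  70.  136.7] [[-0.01, -0.916, 0.4], [-0.002, 0.401, 0.916], [-1.0, 0.008, -0.006]] [-0.8  0.2 -0.1] 85.16275021225154 [ 0.49  0.24 -0.48 -0.   -0.87 -0.9 ]
1.65 [471.8  71.  138.9] [[-0.006, -0.917, 0.399], [-0.001, 0.399, 0.917], [-1.0, 0.005, -0.003]] [0.8 0.6 0.7] 85.46903106293044 [ 0.49  0.23 -0.47 -0.   -0.87 -0.9 ]
3976 ((474.8006591796875, 68.672119140625), (65.30733489990234, 29.084882736206055), 66.84420776367188)
```

View pics/w1m.png

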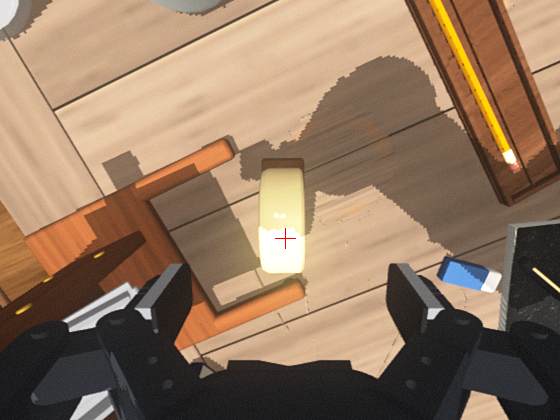

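The wrist picture shows the clock (drum at 282,220) between the open fingers (about 175 and 400) and aligned with them. I'll descend and grip it.

Request:
arm_command(increments=[[[0, 0, 0], [1, 0, -35], 0], [[0, 0, 0], [1, 0, -70], 0], [[0, 0, 0], [1, 0, -98], 0], [[0, 0, 0], [1, 0, -98], 0], [[0, 0, 0], [1, 0, -98], 0.5]])

```text
clock: 2.15
position: [474.1, 71.8, 42.3]
ee_rot: [-0.388, 0.592, 0.389, 0.59]
contact_force: [0.2, -0.1, 1.3]
gripper_width: 73.0
```

Request:
arm_command(increments=[[[0, 0, 0], [0, 0, 0], 1], [[0, 0, 0], [0, 0, 0], 1], [[0, 0, 0], [0, 0, 0], 1], [[0, 0, 0], [0, 0, 0], 1], [[0, 0, 0], [0, 0, 0], 1]])

```text
clock: 2.65
position: [475.0, 72.4, 43.9]
ee_rot: [-0.388, 0.591, 0.389, 0.591]
contact_force: [-1.5, 0.7, 6.5]
gripper_width: 28.2
```

Request:
arm_command(increments=[[[0, 0, 0], [0, 0, 20], 1], [[0, 0, 0], [-5, 10, 45], 1], [[0, 0, 0], [-15, 45, 50], 1], [[0, 0, 0], [-25, 85, 50], 1], [[0, 0, 0], [-30, 115, 50], 1]])

```text
clock: 3.15
position: [443.8, 188.6, 94.1]
ee_rot: [-0.388, 0.591, 0.389, 0.591]
contact_force: [1.1, 0.7, -4.1]
gripper_width: 28.1
```

Request:
arm_command(increments=[[[0, 0, 0], [0, 12, 0], 1], [[0, 0, 0], [0, 12, 0], 1], [[0, 0, 0], [0, 12, -20], 1], [[0, 0, 0], [0, 12, -40], 1], [[0, 0, 0], [0, 12, -43], 1]])

```text
clock: 3.65
position: [441.9, 197.8, 48.9]
ee_rot: [-0.387, 0.594, 0.388, 0.589]
contact_force: [-0.5, -2.1, -4.0]
gripper_width: 28.0
```

Request:
arm_command(increments=[[[0, 0, 0], [0, 0, -2], 1], [[0, 0, 0], [0, 0, -4], 1], [[0, 0, 0], [0, 0, -5], 1], [[0, 0, 0], [0, 0, -5], 1], [[0, 0, 0], [0, 0, -5], 1]])

```text
clock: 4.15
position: [442.2, 198.1, 44.4]
ee_rot: [-0.387, 0.594, 0.388, 0.589]
contact_force: [-0.0, -0.4, -4.4]
gripper_width: 27.7
```

Request:
arm_command(increments=[[[0, 0, 0], [0, 0, -1], 1], [[0, 0, 0], [0, 0, -2], 1], [[0, 0, 0], [0, 0, -2], 1], [[0, 0, 0], [0, 0, -2], 0.9], [[0, 0, 0], [0, 0, -2], 0.8]])

```text
clock: 4.65
position: [442.5, 198.0, 43.9]
ee_rot: [-0.388, 0.593, 0.388, 0.589]
contact_force: [-2.6, -2.4, 7.9]
gripper_width: 27.9
```

Request:
arm_command(increments=[[[0, 0, 0], [0, 0, 0], 0.5], [[0, 0, 0], [0, 0, 0], 0.2], [[0, 0, 0], [0, 0, 0], 0.2], [[0, 0, 0], [0, 0, 10], 0.2], [[0, 0, 0], [0, 0, 50], 0.2]])

```text
clock: 5.15
position: [440.3, 196.3, 91.5]
ee_rot: [-0.388, 0.597, 0.388, 0.586]
contact_force: [0.4, 0.0, -0.4]
gripper_width: 68.0
```

```bash
python3 - <<'E'
from h import *
st(); grab('wrist','w2'); P=cloud('w2')
b=P[(P[...,2]>70)&(P[...,2]<96)&(abs(P[...,0]-442)<50)&(abs(P[...,1]-198)<50)]
print(len(b),cv2.minAreaRect(b[:,:2].astype(np.float32)),b[:,2].max())
im,d=grab('scene','s2'); P=cloud('s2')
b=P[(P[...,2]>60)&(P[...,2]<96)&(abs(P[...,0]-442)<50)&(abs(P[...,1]-198)<50)]
if len(b): print(len(b),cv2.minAreaRect(b[:,:2].astype(np.float32)),b[:,2].max())
E
```

```text
5.15 [440.3 196.3  91.5] [[-0.013, -0.917, 0.399], [-0.009, 0.399, 0.917], [-1.0, 0.008, -0.013]] [ 0.4  0.  -0.4] 67.99692371131576 [ 0.76  0.31 -0.51 -0.   -0.76 -1.16]
6196 ((442.220703125, 194.41339111328125), (64.97511291503906, 29.09184455871582), 66.6783676147461) 89.32929248838397
324 ((438.9981994628906, 194.6029052734375), (71.68228912353516, 29.75029945373535), 66.6249008178711) 89.96468328077765
```

Request:
arm_command(increments=[[[0, 0, 0], [0, 0, 48], 0], [[0, 0, -8], [-5, -30, 85], 0], [[0, 0, -16], [-12, -75, 90], 0], [[0, 0, -24], [-19, -123, 90], 0], [[0, 0, -32], [-26, -171, 90], 0]])

```text
clock: 5.75
position: [419.1, 28.1, 189.6]
ee_rot: [-0.209, 0.673, 0.209, 0.678]
contact_force: [-0.3, -0.4, -0.4]
gripper_width: 85.7
```

Request:
arm_command(increments=[[[0, 0, -8], [-7, -48, 0], 0], [[0, 0, -16], [-14, -96, 0], 0], [[0, 0, -24], [-20, -144, -10], 0], [[0, 0, -28], [-23, -158, -40], 0], [[0, 0, -28], [-23, -158, -40], 0]])

```text
clock: 6.25
position: [392.8, -131.6, 147.1]
ee_rot: [-0.037, 0.706, 0.037, 0.706]
contact_force: [-0.8, -0.2, -0.2]
gripper_width: 85.6
```

```bash
python3 - <<'E'
from h import *
imaging.get_image('wrist')
st(); im,d=grab('wrist','w3'); s=readout.read_state(); m=R.from_quat(s['ee_rot']).as_matrix(); print('yaw',np.degrees(np.arctan2(m[1,1],m[0,1])))
P=cloud('w3')
b=P[(P[...,2]>45)&(P[...,2]<86)&(P[...,0]<412)&(P[...,0]>372)&(abs(P[...,1]+132)<25)]
print(len(b),cv2.minAreaRect(b[:,:2].astype(np.float32)),b[:,2].max()) if len(b) else 0
for p in((391,-133,60),(460.5,-125.7,91)): cv2.drawMarker(im,tuple(int(x) for x in proj('w3',p)),(0,0,255))
cv2.imwrite('pics/w3m.png',im)
E
```

```text
6.3 [ 394.7 -130.9  148.7] [[0.003, -0.109, 0.994], [-0.001, 0.994, 0.109], [-1.0, -0.002, 0.003]] [ 1.1  0.  -0.2] 85.51825635813478 [ 0.08  0.11 -0.6   0.   -0.85 -1.54]
yaw 96.39620809474404
741 ((399.4559020996094, -133.88768005371094), (25.425390243530273, 11.819746017456055), 5.46295166015625) 82.81073471607547
```

View pics/w3m.png

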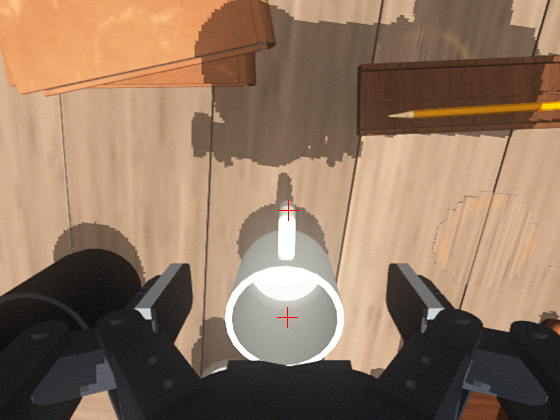

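The handle (287,235) lies midway between the fingers (175, 400), and the predicted marks fall on the handle bar and the bowl's rim. I'll descend and pinch it.

Request:
arm_command(increments=[[[0, 0, 0], [-4, -3, -40], 0], [[0, 0, 0], [-4, -3, -80], 0], [[0, 0, 0], [-4, -3, -113], 0], [[0, 0, 0], [-4, -3, -113], 0], [[0, 0, 0], [-4, -3, -113], 0.3]])

```text
clock: 6.85
position: [393.8, -132.5, 38.0]
ee_rot: [-0.041, 0.703, 0.04, 0.709]
contact_force: [0.2, 0.4, 1.1]
gripper_width: 73.2
```

Request:
arm_command(increments=[[[0, 0, 0], [0, 0, 0], 1], [[0, 0, 0], [0, 0, 0], 1], [[0, 0, 0], [0, 0, 0], 1], [[0, 0, 0], [0, 0, 0], 1], [[0, 0, 0], [0, 0, 0], 1]])

```text
clock: 7.35
position: [394.3, -132.6, 38.8]
ee_rot: [-0.042, 0.703, 0.04, 0.709]
contact_force: [-1.7, -0.6, 5.6]
gripper_width: 10.8
```

```bash
python3 -c "
from h import *
st()"
```

```text
7.35 [ 394.3 -132.6   38.8] [[0.01, -0.115, 0.993], [-0.002, 0.993, 0.115], [-1.0, -0.003, 0.009]] [-1.7 -0.6  5.6] 10.798667022610575 [ 0.07  0.3  -0.74  0.01 -0.52 -1.53]
```

Request:
arm_command(increments=[[[0, 0, 0], [0, 0, 8], 1], [[0, 0, 0], [0, 0, 16], 1], [[0, 0, 0], [0, 0, 24], 1], [[0, 0, 0], [0, 0, 32], 1], [[0, 0, 0], [0, 0, 36], 1]])

```text
clock: 7.85
position: [394.6, -132.6, 75.7]
ee_rot: [-0.042, 0.702, 0.04, 0.71]
contact_force: [0.8, -0.2, -3.0]
gripper_width: 10.6
```

```bash
python3 - <<'E'
from h import *
imaging.get_image('wrist'); st(); im,d=grab('wrist','w4')
def rim(t,c,zl):
    P=cloud(t); b=P[(abs(P[...,0]-c[0])<60)&(abs(P[...,1]-c[1])<60)&(P[...,2]>zl)&(P[...,2]<zl+60)]
    return b
b=rim('w4',(460,-126),95)
b=b[np.hypot(b[:,0]-460,b[:,1]+126)<50]
A=np.c_[b[:,0]-460,b[:,1]+126,np.ones(len(b))]; 
for _ in range(3):
    k=np.linalg.lstsq(A,b[:,2],rcond=None)[0]; r=b[:,2]-A@k; g=r>-4; A,b=A[g],b[g]
print('rim plane slopes deg',np.degrees(np.arctan(k[:2])),'z',k[2],len(b)); print(cv2.fitEllipse(b[:,:2].astype(np.float32)), cv2.minEnclosingCircle(b[:,:2].astype(np.float32)))
E
```

```text
7.9 [ 394.8 -132.6   76. ] [[0.012, -0.115, 0.993], [-0.002, 0.993, 0.115], [-1.0, -0.003, 0.011]] [-0.2  0.2 -3.4] 10.721001165134311 [ 0.07  0.23 -0.7   0.   -0.63 -1.53]
rim plane slopes deg [-54.62255329  -8.65352502] z 48.40636046169214 352
((418.9641418457031, -131.1717987060547), (15.79883861541748, 17.32124137878418), 178.39683532714844) ((418.9578552246094, -130.90216064453125), 9.809982299804688)
```

```bash
python3 - <<'E'
from h import *
im,d=grab('scene','s4'); P=cloud('s4'); grab('side','d4')
cv2.imwrite('pics/s4c.png',np.hstack([cv2.resize(im[220:340,230:400],None,fx=2.3,fy=2.3),cv2.resize(load('d4')['im'][170:290,250:420],None,fx=2.3,fy=2.3)]))
for t in('s4','d4'):
    P=cloud(t); b=P[(np.hypot(P[...,0]-460,P[...,1]+126)<55)&(P[...,2]>112)&(P[...,2]<140)&(P[...,0]>412)]
    A=np.c_[b[:,0]-460,b[:,1]+126,np.ones(len(b))]
    for _ in range(4):
        k=np.linalg.lstsq(A,b[:,2],rcond=None)[0]; r=b[:,2]-A@k; g=(r>-4); A,b=A[g],b[g]
    print(t,len(b),np.degrees(np.arctan(k[:2])).round(1),k[2].round(1),cv2.minEnclosingCircle(b[:,:2].astype(np.float32)))
E
```

```text
s4 69 [  1.2 -10.6] 123.3 ((460.19183349609375, -127.33319854736328), 41.85460662841797)
d4 204 [-0.  0.] 125.0 ((461.1972351074219, -125.6876220703125), 43.49900436401367)
```

View pics/s4c.png

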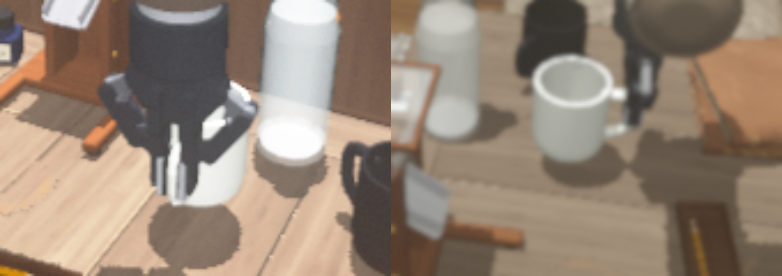

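The mug hangs level (side view: rim flat at z 125, centre (461,-126)), so bowl centre minus TCP is (66,6.6). I'll carry it to in front of the bay.

Request:
arm_command(increments=[[[0, 0, 0], [-5, 25, 0], 1], [[0, 0, 0], [-10, 65, 0], 1], [[0, 0, 0], [-10, 110, 0], 1], [[0, 0, 0], [-10, 155, 0], 1], [[0, 0, 0], [-10, 190, 0], 1]])

```text
clock: 8.55
position: [383.8, 59.5, 74.6]
ee_rot: [-0.042, 0.703, 0.04, 0.709]
contact_force: [0.8, -0.5, -3.9]
gripper_width: 10.8
```

Request:
arm_command(increments=[[[0, 0, 0], [0, 8, 0], 1], [[0, 0, 0], [0, 14, 0], 1], [[0, 0, 0], [0, 14, -10], 1], [[0, 0, 0], [0, 14, -20], 1], [[0, 0, 0], [0, 14, -30], 1]])

```text
clock: 9.05
position: [383.4, 72.4, 44.0]
ee_rot: [-0.041, 0.703, 0.039, 0.709]
contact_force: [-0.1, 0.4, -3.0]
gripper_width: 10.7
```

```bash
python3 - <<'E'
from h import *
grab('side','d5');st(); P=cloud('d5'); s=readout.read_state()['position']; c=s[:2]+[66.4,6.6]; print(c)
b=P[(np.hypot(P[...,0]-c[0],P[...,1]-c[1])<55)&(P[...,2]>60)&(P[...,2]<140)&(P[...,0]>c[0]-45)]
b=b[b[:,2]>np.percentile(b[:,2],98)-6]
print(len(b),np.median(b[:,2]),cv2.minEnclosingCircle(b[:,:2].astype(np.float32)))
E
```

```text
9.1 [382.4  71.7  42.7] [[0.006, -0.113, 0.994], [-0.004, 0.994, 0.113], [-1.0, -0.005, 0.005]] [ 0.  -0.9 -4.8] 10.429360836516096 [ 0.61  0.26 -0.8   0.01 -0.51 -2.08]
[448.79435167  78.32336837]
259 94.47593000435813 ((451.5084228515625, 79.54413604736328), 43.17677688598633)
```

Request:
arm_command(increments=[[[0, 0, 0], [14, 0, 0], 1], [[0, 0, 0], [28, 0, 0], 1], [[0, 0, 0], [42, 0, 0], 1], [[0, 0, 0], [56, 0, 0], 1], [[0, 0, 0], [69, 0, 0], 1]])

```text
clock: 9.6
position: [453.1, 71.1, 43.0]
ee_rot: [-0.041, 0.704, 0.038, 0.708]
contact_force: [0.1, -0.7, -2.9]
gripper_width: 10.8
```

Request:
arm_command(increments=[[[0, 0, 0], [0, 0, -1], 1], [[0, 0, 0], [0, 0, -2], 1], [[0, 0, 0], [0, 0, -3], 1], [[0, 0, 0], [0, 0, -4], 1], [[0, 0, 0], [0, 0, -4], 1]])

```text
clock: 10.1
position: [452.3, 70.6, 39.4]
ee_rot: [-0.041, 0.704, 0.038, 0.708]
contact_force: [-1.9, -2.0, 2.2]
gripper_width: 11.0
```

```bash
python3 - <<'E'
from h import *
grab('side','d6');st(); P=cloud('d6'); s=readout.read_state()['position']; c=s[:2]+[66.4,6.6]; print(c)
b=P[(np.hypot(P[...,0]-c[0],P[...,1]-c[1])<55)&(P[...,2]>60)&(P[...,2]<100)&(P[...,0]>c[0]-45)]
b=b[b[:,2]>np.percentile(b[:,2],98)-6]
print(len(b),np.median(b[:,2]),cv2.minEnclosingCircle(b[:,:2].astype(np.float32)))
E
```

```text
10.15 [452.6  70.8  39.4] [[0.006, -0.112, 0.994], [-0.004, 0.994, 0.112], [-1.0, -0.005, 0.006]] [-1.5 -2.   1.1] 10.894023488515515 [ 0.52  0.36 -0.64  0.01 -0.57 -1.99]
[518.99391879  77.44440529]
241 90.30566307144898 ((519.7528076171875, 77.67347717285156), 42.91962432861328)
```

Request:
arm_command(increments=[[[0, 0, 0], [0, 0, 0], 0.5], [[0, 0, 0], [0, 0, 0], 0.5], [[0, 0, 0], [0, 0, 0], 0.5], [[0, 0, 0], [0, 0, 2], 0.5], [[0, 0, 0], [0, 0, 20], 0.5]])

```text
clock: 10.65
position: [451.4, 70.3, 58.2]
ee_rot: [-0.042, 0.705, 0.037, 0.707]
contact_force: [-0.5, 0.1, -0.2]
gripper_width: 42.5
```

Request:
arm_command(increments=[[[0, 0, 0], [0, 0, 40], 0.5], [[0, 0, 0], [-20, -10, 80], 0.5], [[0, 0, 8], [-20, -40, 120], 0.5], [[0, 0, 16], [-15, -75, 150], 0.3], [[0, 0, 24], [0, -110, 180], 0.3]])

```text
clock: 11.15
position: [449.8, -37.7, 238.2]
ee_rot: [-0.186, 0.681, 0.182, 0.685]
contact_force: [1.5, 0.6, -0.4]
gripper_width: 59.6
```

```bash
python3 - <<'E'
from h import *
st(); grab('side','d7'); grab('scene','s7'); st()
for t in('s7','d7'):
    P=cloud(t); b=P[(np.hypot(P[...,0]-520,P[...,1]-78)<60)&(P[...,2]>84)&(P[...,2]<98)&(P[...,0]>470)&(P[...,0]<556)]
    print(t,len(b),np.percentile(b[:,2],[10,50,90]),cv2.minEnclosingCircle(b[:,:2].astype(np.float32)))
a=cv2.resize(load('s7')['im'][150:310,170:410],None,fx=1.65,fy=1.65); b=cv2.resize(load('d7')['im'][170:330,180:420],None,fx=1.65,fy=1.65)
cv2.imwrite('pics/p7.png',np.hstack([a,b]))
P=cloud('s7'); b=P[(P[...,0]>600)&(P[...,0]<650)&(P[...,1]>-35)&(P[...,1]<18)&(P[...,2]>192)&(P[...,2]<216)]; print('knob',len(b),b.mean(0))
E
```

```text
11.15 [449.8 -37.7 238.2] [[0.007, -0.503, 0.864], [-0.004, 0.864, 0.503], [-1.0, -0.007, 0.004]] [ 1.5  0.6 -0.4] 59.58151926174014 [ 0.28  0.07 -0.39  0.01 -1.1  -1.33]
11.25 [453.8 -39.1 240.4] [[0.015, -0.496, 0.868], [-0.004, 0.868, 0.496], [-1.0, -0.011, 0.011]] [ 0.7  0.6 -0.4] 59.93454017482938 [ 0.28  0.08 -0.38  0.01 -1.1  -1.33]
s7 258 [85.22134411 90.02625743 93.01826881] ((518.5910034179688, 77.06512451171875), 42.922367095947266)
d7 264 [85.45116942 89.46493167 91.73755498] ((519.7879028320312, 77.62915802001953), 42.899471282958984)
knob 0 [nan nan nan]<stdin>:8: RuntimeWarning: Mean of empty slice.
  ret = um.true_divide(
```

View pics/p7.png

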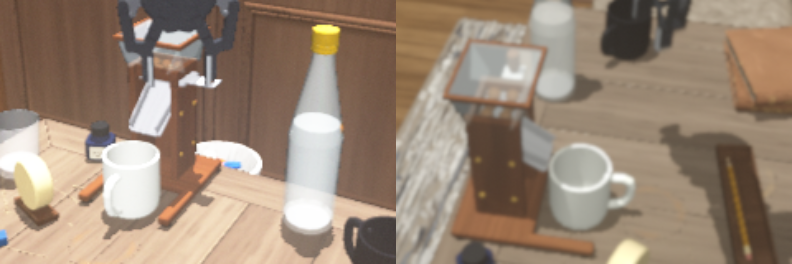

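The mug stands in the bay at about (-3,-1) mm from mug_place, and the clock is upright at the left. Next I'll move over the knob with the jaws along the dispenser's x.

Request:
arm_command(increments=[[[0, 0, 8], [10, 0, 25], 0.5], [[0, 0, 16], [35, 5, 35], 0.5], [[0, 0, 24], [65, 10, 35], 0.5], [[0, 0, 32], [95, 20, 35], 0.5], [[0, 0, 40], [125, 30, 35], 0.5]])

```text
clock: 11.75
position: [579.6, -8.4, 274.9]
ee_rot: [-0.407, 0.574, 0.405, 0.584]
contact_force: [0.8, 0.0, 0.7]
gripper_width: 42.6
```

```bash
python3 - <<'E'
from h import *
imaging.get_image('wrist'); s=readout.read_state(); m=R.from_quat(s['ee_rot']).as_matrix(); print('yaw',np.degrees(np.arctan2(m[1,1],m[0,1]))); st()
for t in('s0','d0','d7'):
    P=cloud(t); b=P[(P[...,0]>660)&(abs(P[...,1]-20)<200)]; print(t,np.nanmax(b[:,0][b[:,2]>20]) if len(b) else '', np.nanpercentile(b,[1,99],axis=0).round())
E
```

```text
yaw 160.3399099972609
11.8 [583.7  -7.1 273.7] [[0.015, -0.942, 0.336], [0.006, 0.336, 0.942], [-1.0, -0.012, 0.011]] [6.  0.5 2.4] 42.70986784046264 [ 0.26  0.28 -0.04 -0.   -1.24 -0.61]
s0 1638.28654305997 [[ 671. -177. -544.]
 [1626.  216.  677.]]
d0 676.1007605529655 [[ 665. -177. -768.]
 [1620.  206.  246.]]
d7 675.864106100252 [[ 665. -177. -768.]
 [1620.  206.  246.]]
```

Request:
arm_command(increments=[[[0, 0, 8], [15, 4, 0], 0.5], [[0, 0, 16], [30, 8, 0], 0.5], [[0, 0, 21.7], [41, 11.6, 0], 0.5], [[0, 0, 21.7], [41, 11.6, 0], 0.5], [[0, 0, 21.7], [41, 11.6, 0], 0.5]])

```text
clock: 12.3
position: [624.2, 4.7, 272.9]
ee_rot: [-0.508, 0.486, 0.508, 0.497]
contact_force: [-0.2, 0.3, -0.5]
gripper_width: 42.6
```

```bash
python3 - <<'E'
from h import *
imaging.get_image('wrist'); st(); im,d=grab('wrist','w8'); s=readout.read_state(); m=R.from_quat(s['ee_rot']).as_matrix(); print('yaw',np.degrees(np.arctan2(m[1,1],m[0,1])))
P=cloud('w8'); b=P[(P[...,0]>600)&(P[...,0]<650)&(P[...,1]>-35)&(P[...,1]<22)&(P[...,2]>205)&(P[...,2]<218)]
print('knobtop',len(b), b.mean(0) if len(b) else '', cv2.minEnclosingCircle(b[:,:2].astype(np.float32)) if len(b) else '')
for p in((625,5,212),): cv2.drawMarker(im,tuple(int(x) for x in proj('w8',p)),(0,0,255))
cv2.imwrite('pics/w8m.png',im)
E
```

```text
12.35 [624.    4.6 273.3] [[0.01, -0.999, -0.034], [0.011, -0.034, 0.999], [-1.0, -0.011, 0.011]] [-1.1  0.  -0.3] 42.58549914994873 [ 0.26  0.35  0.07 -0.01 -1.27 -0.23]
yaw -178.05423079779268
knobtop 577 [ 6.26959758e+02 -4.41284473e-01  2.12128983e+02] ((627.231689453125, 0.9021525382995605), 9.139473915100098)
```

View pics/w8m.png

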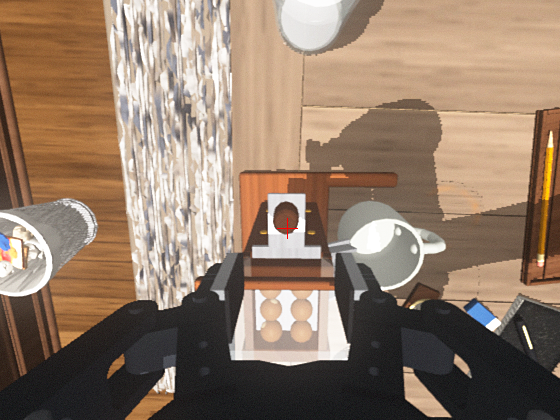

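The knob's top shows at (286,217), midway between the fingers (240, 340), with the nuts behind the lid at (270-302,305-333). The wrist view puts it at (627,1) and the earlier scene view at (626.5,4). I'll descend with 9 mm of body clearance over the rim.

Request:
arm_command(increments=[[[0, 0, 0], [2.5, -2.5, -20], 0.5], [[0, 0, 0], [2.5, -2.5, -40], 0.5], [[0, 0, 0], [2.5, -2.5, -58], 0.5], [[0, 0, 0], [2.5, -2.5, -72], 0.5], [[0, 0, 0], [2.5, -2.5, -82], 0.5]])

```text
clock: 12.9
position: [625.6, 1.8, 190.9]
ee_rot: [-0.508, 0.486, 0.508, 0.497]
contact_force: [1.1, 0.2, 0.7]
gripper_width: 42.7
```

Request:
arm_command(increments=[[[0, 0, 0], [0, 0, -3], 0.5], [[0, 0, 0], [0, 0, -5], 0.5], [[0, 0, 0], [0, 0, -5], 0.5], [[0, 0, 0], [0, 0, -5], 0.5], [[0, 0, 0], [0, 0, -5], 0.5]])

```text
clock: 13.4
position: [625.9, 1.9, 186.5]
ee_rot: [0.508, -0.486, -0.508, -0.497]
contact_force: [0.3, -0.6, 0.4]
gripper_width: 42.6
```

Request:
arm_command(increments=[[[0, 0, 0], [0, 0, 0], 0.7], [[0, 0, 0], [0, 0, 0], 0.8], [[0, 0, 0], [0, 0, 0], 1], [[0, 0, 0], [0, 0, 0], 1], [[0, 0, 0], [0, 0, 0], 1]])

```text
clock: 13.9
position: [627.4, 2.0, 187.4]
ee_rot: [0.509, -0.485, -0.507, -0.498]
contact_force: [5.8, 0.1, 1.2]
gripper_width: 16.1
```

Request:
arm_command(increments=[[[0, 0, 0], [0.2, -7, 0], 1], [[0, 0, 0], [0.5, -15, 0], 1], [[0, 0, 0], [0.8, -23, 0], 1], [[0, 0, 0], [1.1, -31, 0], 1], [[0, 0, 0], [1.4, -40, 0], 1]])

```text
clock: 14.4
position: [628.7, -38.7, 187.4]
ee_rot: [0.509, -0.485, -0.507, -0.498]
contact_force: [2.3, 3.6, 1.2]
gripper_width: 16.1
```

Request:
arm_command(increments=[[[0, 0, 0], [0, -3, 0], 1], [[0, 0, 0], [0.2, -6, 0], 1], [[0, 0, 0], [0.3, -9, 0], 1], [[0, 0, 0], [0.4, -12, 0], 1], [[0, 0, 0], [0.5, -14, 0], 1]])

```text
clock: 14.9
position: [629.1, -52.8, 187.4]
ee_rot: [0.509, -0.485, -0.507, -0.498]
contact_force: [2.7, 2.5, 1.5]
gripper_width: 15.8
```

Request:
arm_command(increments=[[[0, 0, 0], [0, -1, 0], 1], [[0, 0, 0], [0, -2, 0], 1], [[0, 0, 0], [0, -3, 0], 1], [[0, 0, 0], [0, -4, 0], 1], [[0, 0, 0], [0, -4, 0], 1]])

```text
clock: 15.4
position: [629.2, -54.2, 187.3]
ee_rot: [0.508, -0.484, -0.508, -0.499]
contact_force: [2.9, 10.3, 0.9]
gripper_width: 16.0
```

Request:
arm_command(increments=[[[0, 0, 0], [0, -3, 0], 1], [[0, 0, 0], [0, -5, 0], 1], [[0, 0, 0], [0, -5, 0], 1], [[0, 0, 0], [0, -5, 0], 1], [[0, 0, 0], [0, -5, 0], 1]])

```text
clock: 15.9
position: [629.2, -54.3, 187.3]
ee_rot: [-0.507, 0.482, 0.51, 0.501]
contact_force: [-0.9, 16.5, 4.1]
gripper_width: 15.9
```

At the end stop: the knob has travelled 56 mm, the force is rising to 16 N and it moves no further. I'll unload, release and rise.

Request:
arm_command(increments=[[[0, 0, 0], [0, 0, 0], 1], [[0, 0, 0], [0, 0, 0], 0.6], [[0, 0, 0], [0, 0, 0], 0.5], [[0, 0, 0], [0, 0, 0], 0.5], [[0, 0, 0], [0, 0, 15], 0.5]])

```text
clock: 16.4
position: [627.2, -55.0, 199.8]
ee_rot: [-0.506, 0.484, 0.511, 0.499]
contact_force: [-0.6, 0.3, -1.1]
gripper_width: 42.7
```

Request:
arm_command(increments=[[[0, 0, 0], [0, 0, 25], 0.5], [[0, 0, 0], [0, 0, 60], 0.5], [[0, 0, 0], [0, 0, 95], 0.5], [[0, 0, 0], [-30, 10, 110], 0.5], [[0, 0, 0], [-70, 20, 110], 0.5]])

```text
clock: 16.9
position: [558.2, -35.6, 311.8]
ee_rot: [-0.506, 0.483, 0.51, 0.501]
contact_force: [-1.2, -0.0, 0.1]
gripper_width: 42.3
```

Request:
arm_command(increments=[[[0, 0, 0], [-40, 0, 0], 0.5], [[0, 0, 0], [-80, 0, 0], 0.5], [[0, 0, 0], [-120, 0, 0], 0.5], [[0, 0, 0], [-150, 0, 0], 0.5], [[0, 0, 0], [-150, 0, 0], 0.5]])

```text
clock: 17.4
position: [404.7, -36.6, 312.5]
ee_rot: [-0.506, 0.483, 0.51, 0.501]
contact_force: [-0.4, 0.1, -0.3]
gripper_width: 42.5
```

```bash
python3 - <<'E'
from h import *
st(); grab('side','d9'); grab('scene','s9')
a=cv2.resize(load('s9')['im'][140:320,150:420],None,fx=1.45,fy=1.45); b=cv2.resize(load('d9')['im'][160:340,150:420],None,fx=1.45,fy=1.45)
c=cv2.resize(load('d9')['im'][215:285,235:340],(392,261),interpolation=cv2.INTER_CUBIC);e=cv2.resize(load('d9')['im'][185:255,190:295],(391,261),interpolation=cv2.INTER_CUBIC)
a=cv2.resize(a,(391,261));b=cv2.resize(b,(392,261))
cv2.imwrite('pics/p9.png',np.vstack([np.hstack([a,b]),np.hstack([e,c])]))
for t in('s9','d9'):
    P=cloud(t); b=P[(P[...,0]>600)&(P[...,0]<660)&(P[...,1]>-90)&(P[...,1]<-20)&(P[...,2]>185)&(P[...,2]<216)]; print(t,'knob',len(b),b.mean(0) if len(b) else '')
    b=P[(np.hypot(P[...,0]-520,P[...,1]-78)<60)&(P[...,2]>84)&(P[...,2]<98)&(P[...,0]>470)&(P[...,0]<556)]
    print(' mug',len(b),np.percentile(b[:,2],[10,50,90]),cv2.minEnclosingCircle(b[:,:2].astype(np.float32)))
E
```

```text
17.4 [404.7 -36.6 312.5] [[0.014, -0.999, -0.033], [0.022, -0.032, 0.999], [-1.0, -0.015, 0.021]] [-0.4  0.1 -0.3] 42.52020606112245 [ 0.3  -0.06 -0.33 -0.02 -1.28 -0.26]
s9 knob 88 [622.06264987 -53.40122656 202.31316859]
 mug 268 [85.10324871 89.94891226 93.14875985] ((516.8758544921875, 79.13653564453125), 43.73861312866211)
d9 knob 85 [625.86656954 -48.61654011 203.52167169]
 mug 271 [85.19520038 89.39536282 91.4262028 ] ((519.3875122070312, 77.41983795166016), 42.40888977050781)
```

View pics/p9.png

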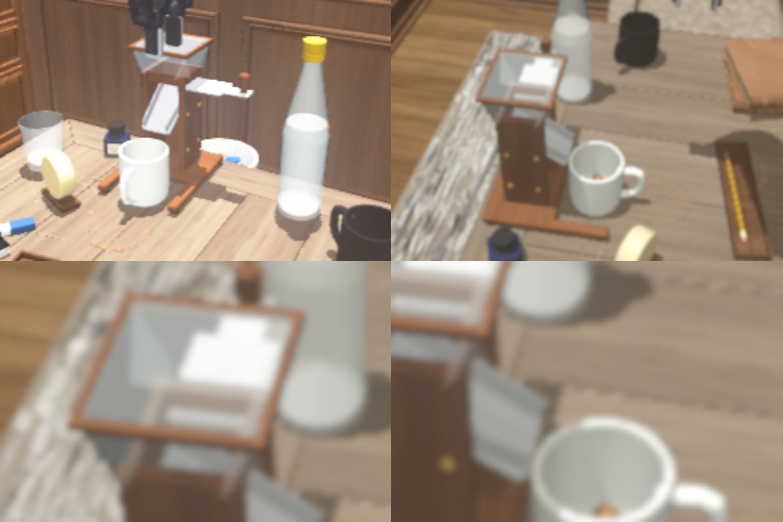

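The hopper looks empty and nuts show in the mug. I'll count them with the wrist camera from above.

Request:
arm_command(increments=[[[0, 0, 0], [25, 15, 0], 0.5], [[0, 0, 0], [55, 35, 0], 0.5], [[0, 0, 0], [85, 57, 0], 0.5], [[0, 0, 0], [85, 57, 0], 0.5], [[0, 0, 0], [85, 57, 0], 0.5]])

```text
clock: 18.0
position: [493.8, 21.1, 310.9]
ee_rot: [-0.506, 0.484, 0.51, 0.5]
contact_force: [-0.3, 0.2, 0.7]
gripper_width: 42.5
```

```bash
python3 - <<'E'
from h import *
st(); im,d=grab('wrist','wA'); u,v=[int(x) for x in proj('wA',(519,78,50))]; print(u,v)
h=[int(x) for x in proj('wA',(622,82,185))]; print(h)
f=lambda u,v,r: cv2.resize(im[max(v-r,0):v+r,max(u-r,0):u+r],(390,390),interpolation=cv2.INTER_CUBIC)
cv2.imwrite('pics/wAc.png',np.hstack([f(u,v,55),f(h[0],h[1],75)]))
E
```

```text
18.0 [493.8  21.1 310.9] [[0.012, -0.999, -0.032], [0.02, -0.032, 0.999], [-1.0, -0.013, 0.02]] [-0.3  0.2  0.7] 42.45333538965035 [ 0.36  0.1  -0.17 -0.02 -1.28 -0.33]
269 215
[145, 261]
```

View pics/wAc.png

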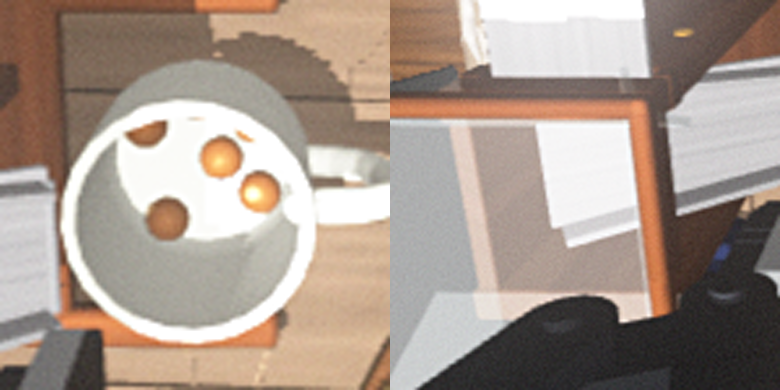

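Four nuts show clearly, at (150,130), (222,157), (260,190) and (168,217), with two slivers at (197,118) and (245,135) behind the near wall. I'll confirm from straight above with the last picture.

Request:
arm_command(increments=[[[0, 0, 0], [3, 25, 0], 0.5], [[0, 0, 0], [6, 60, 0], 0.5], [[0, 0, 0], [11, 95, 0], 0.5], [[0, 0, 0], [11, 128, 0], 0.5], [[0, 0, 0], [11, 128, 0], 0.5]])

```text
clock: 18.55
position: [504.0, 150.8, 311.2]
ee_rot: [-0.507, 0.483, 0.51, 0.5]
contact_force: [-0.8, -0.0, -0.4]
gripper_width: 42.7
```

```bash
python3 - <<'E'
from h import *
st(); im,d=grab('wrist','wB'); u,v=[int(x) for x in proj('wB',(519,78,50))]; print(u,v)
f=lambda u,v,r: cv2.resize(im[max(v-r,0):v+r,max(u-r,0):u+r],(390,390),interpolation=cv2.INTER_CUBIC)
cv2.imwrite('pics/wBc.png',np.hstack([f(u,v,50),cv2.resize(im,(520,390))])[:,:800])
for t in('s9','d9'):
    P=cloud(t)
    for n,c,r,z in(('decanter',(610,-167),38,(20,120)),('tumbler',(522,304),40.5,(20,90))):
        m=(np.hypot(P[...,0]-c[0],P[...,1]-c[1])<60)&(P[...,2]>z[0])&(P[...,2]<z[1]); p=P[m]
        from scipy.optimize import least_squares
        print(t,n,least_squares(lambda q:np.hypot(p[:,0]-q[0],p[:,1]-q[1])-r,c,loss='soft_l1').x.round(1))
E
```

```text
18.55 [504.  150.8 311.2] [[0.013, -0.999, -0.035], [0.021, -0.034, 0.999], [-1.0, -0.013, 0.02]] [-0.8 -0.  -0.4] 42.724139905929974 [ 0.59  0.16 -0.1  -0.01 -1.29 -0.56]
280 110
s9 decanter [ 610.6 -165.7]
s9 tumbler [523.  303.9]
d9 decanter [ 609.1 -169.2]
d9 tumbler [521.  303.9]
```

View pics/wBc.png

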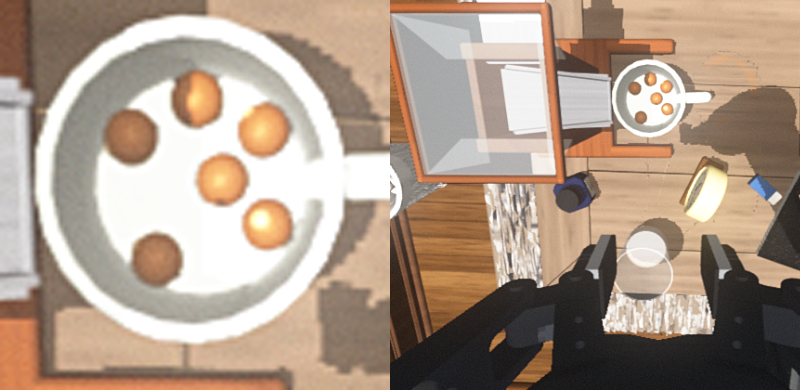

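All six nuts are in the mug, at (130,136), (197,98), (263,130), (221,179), (267,223) and (157,258). The hopper is empty, the clock and ink bottle are upright, and the arm touches nothing. Handing in.

```bash
python3 -c "
from h import *
print(arm.job_done())"
```

```text
the job is handed in; nothing more can be done
None
```

The white mug stands under the chute with all six nuts in it, and the gate is drawn to its end stop. I handed the job in at about 18.6 s of the 72 s allowed.

- **What I did:** I moved the brass clock from the bay to the desk on the left, upright, at about (442, 195). I carried the mug by its handle into the bay. I then drew the gate about 56 mm, until it stopped and the pull rose to 16 N without further movement. It had started about 4 mm open.
- **Last checks:** From straight above, the wrist camera shows six nuts in the mug and an empty hopper. The mug's centre is about 3 to 5 mm from mug_place, within the 15 mm allowed. The decanter and tumbler fits moved by less than about 1.5 mm, which is within measuring error.
- **Disagreements:** The two fixed cameras place the mug 2 to 3 mm apart and the knob about 5 mm apart. The scene camera's fits of the mug late in the job are looser, because the arm was in its view.

No check failed.

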